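Tip the empty parts bin back onto its base and push it home

ROBOT

A 7-joint arm with a two-finger parallel gripper is mounted at the origin on the work surface. World frame = base frame: x ahead of the robot, y to its left, z up, the work surface at z = 0. Lengths are in m, angles in rad, forces in N, time in s.
With the tool pointing down it reaches from about 0.425 to 0.95 m from the base axis. Payload 4.7 kg.
Tool frame: the origin (TCP) lies midway between the tips of the shut fingers; the grasp point (between the pads) lies r.tcp_to_grasp behind it (r.tcp_to_grasp is the distance from the TCP to the grasp point, in m); z points along the fingers, y is the line along which they close (so a half turn about z gives the same grasp; the last joint's range is limited). The gripper opens to 85 mm and grips with 20 to 120 N. Pads are 22 mm wide; open, the fingers measure 114 mm over their backs; the gripper's body (76 mm by 85 mm) begins 54 mm behind the grasp point. The pads swing forward as they close: fully open they stand 13 mm farther back than shut.
Start: joints at [-0.029, 0.469, -0.049, 1.532, 0.024, 1.141, -0.082], TCP at [0.675, 0, 0.231] pointing down, gripper open.
Joint ranges: [-2.59, 2.59], [-0.33, 1.99], [-1.39, 1.29], [0.1, 2.45], [-1.04, 4.18], [0.21, 1.99], [-2.66, 2.66]. Speed limits (rad/s): [2.57, 2.57, 3.14, 3.14, 3.14, 3.14, 3.14].

INTERFACE

Orientations are given as [roll, pitch, yaw] about the fixed x, y, z axes, in that order (R = Rz(yaw) Ry(pitch) Rx(roll)).
In Python, from cell import r gives the robot as it stands.
- The arm moves only by the tool move_arm, never from a script. Its argument "steps" is a list of rows, each an object with "xyz": the shift along the world's x, y, z in m, a list of three; "turn": the turn, a rotation vector about the world's x, y, z in rad, a list of three; "jaw": the opening in per cent of the stroke, from 0 (shut) to 100 (fully open). In form: [{"xyz": [dx, dy, dz], "turn": [ax, ay, az], "jaw": jaw}, ...]. A call has exactly 5 rows; each row is the pose to reach, as a shift and turn from the pose commanded when the call began; what a row does not reach only later rows make up. A row lasts 1/12 s, in which the tool goes at most 41.7 mm and 7.16 degrees, less where a joint would pass 70% of its speed; a pose out of reach is approached as far as the arm can. A call with a gripper value outside its range is refused whole. The fingers move at their own pace and stop on an object; "grip_force" is the grip in N (left out, the last holds). Time passes only in rows, so rows that repeat a pose let the fingers close, or fill a call up. It gives the time, the measured TCP pose, the force, the opening and the grip force at its end, in the units of the state.
- r.observe(): the state, without advancing time (a new reading comes with each control period).
- r.snapshot(name): name is "scene" or "side" or "wrist"; returns the picture (420x560x3 uint8, blue, green, red); there is no depth.
- r.calibration(name): a dict with "intrinsics" (3x3 intrinsics, pixels), "k1" (the pictures are not rectified: a ray, as slopes to the right and down, at radius r is drawn at 1 + k1 r^2 times it, then the intrinsics apply), "R" (3x3) and "t" (3): a world point X has camera coordinates R X + t. Camera axes: x right, y down, z forward; pixel columns grow to the right and rows downward; lengths in m; the calibration is good to about 2 mm. A picture is of the moment at which its call begins: read the wrist's pose just before it. calibration takes no time and is no camera call; for the wrist camera it gives the pose at the moment of the call.
- r.finish_job(): hands the job in; it is judged then, once.
The state is a dict: "time_s": time; "qpos": joint angles; "joint_velocities": joint speeds; "joint_efforts": joint torques, N m; "ee_pos": TCP position; "orientation": TCP orientation; "force": force on the tool from outside, world axes, zero at the start; "ft_torque": the same for the moment, N m; "opening": opening from 0.0 (shut) to 1.0 (fully open); "gripper_force": force on a finger pad.
Only numpy, scipy, OpenCV 4.12 (cv2) and the standard library are available. Lean on these libraries where they do the work, as an engineer would, in place of code of your own. Each camera call takes 0.05 s, during which the arm holds its last target. There are 200 camera calls.

TASK

The empty red parts bin has been left standing on its end with its mouth towards you. Push its top away from you so that it tips over onto its base with its mouth up, then push it along the table until its far end sits flat against the aluminium fence. Only push it, never lift it or let it fall another way, and leave the full bin and everything else where they are.

Things in the scene. Friction and masses are not known exactly. Their poses are not given: they have to be found in the camera images.
- bin: Empty red plastic open-topped box, 120 mm long, 96 wide, 60 high, walls and base 4 mm, about 160 g, loose. Starts standing on one end: 120 mm tall, 60 deep, 96 wide. Origin: centre of the outer face of that lower end. x points out of the mouth (at the start level, roughly to the robot; up once on its base), y along the 96 mm, z along the 120 mm (up at the start, towards the fence at the end)
- bin_mid (a point): centre of the empty bin's outer 120 x 96 x 60 mm box, 60 mm above the table at the start, 30 mm when it rests on its base
- bin_head (a point): centre of the outer face of the bin's upper end, 120 mm along z from the body's origin; this end becomes the far end and goes against the fence. A level push on the upper rim on the mouth side (30 mm along x from here, up to 120 mm high) tips the bin; it goes over by itself once the rim has moved about 60 mm. A push at the foot would only slide it
- bin_edge (a point): middle of the lower edge on the base side (body x = -30 mm, z = 0), over which the bin tips; it stays on the table throughout, and the bin lands with its near end about here
- rail_face (a point): aluminium fence screwed to the table beyond the bins, 600 mm long, 30 mm high; this point is the middle of the foot of its front face, at table height. x points into the fence at right angles to its front face (roughly away from the robot), y along the fence, to the left seen from the robot. The fence does not move
- full_bin: bystander: an equal red bin, mouth up, holding green circuit boards, 120 x 96 x 60 mm, already close to the fence left of the empty bin's way; origin: centre of its underside, x along its length
- spray: bystander: black spray can with a white band and a purple cap, 61 mm diameter, 202 mm tall, near the fence right of the empty bin's way; origin: centre of its underside
- solder: bystander: solder reel with orange flanges lying flat, 60 mm diameter, 40 mm high; origin: centre of its underside
- meter: bystander: yellow multimeter lying flat, 75 x 135 x 32 mm; origin: centre of its underside
- driver: bystander: blue-handled screwdriver lying along its x axis, 175 mm long, 22 mm high; origin: on the underside, at about the front end of the handle
- jar: bystander: small amber jar with white lid, 54 mm diameter, 65 mm tall; origin: centre of its underside
Things that resemble listed ones, but are neither listed nor needed, are in the scene too. What is shaped like the bin but blue, purple or turquoise is not meant.

How it is judged:
By the outcome, as a careful person would: the job done as asked, in the order asked, and still so for the second after the job is handed in, with the robot touching nothing.
It also fails if it takes over 40 s, if anything falls off the work surface, if the arm or the gripper's body presses on something with over 40 N, if the wrist force passes 120 N, or if a joint passes its speed limit or range.

## Working session

There is one attempt and no reset: what is moved stays moved. The work goes in short steps, Python scripts to look and compute and a tool call to move; the robot and the scene stay as the last step left them, time stands still between calls to the robot, and variables do not carry over. Pictures are saved under pics/ and viewed, at most 13 in all, crops included, and the job is handed in when it is done.

Besides the shell and the picture viewer there is one more tool, called after ">>>" by a JSON object that holds its "name" and its "arguments", one argument or row to a line. move_arm: Moves the arm, as the interface text tells. Its arguments: {"type":"object","properties":{"steps":{"type":"array"},"grip_force":{"type":"number"}},"required":["steps"]}

```bash
mkdir -p pics; python3 - <<'E'
from cell import r
import cv2
for n in("scene","side"):
    cv2.imwrite(f"pics/{n}0.png",r.snapshot(n))
    c=r.calibration(n);print(n,c)
s=r.observe();print(s["time_s"],s["ee_pos"],s["orientation"],s["opening"],r.tcp_to_grasp)
E
```

```text
scene {'intrinsics': array([[404.79678127,   0.        , 280.34958998],
       [  0.        , 404.79678127, 201.25415379],
       [  0.        ,   0.        ,   1.        ]]), 'k1': -0.04572661375651988, 'R': array([[ 0.36038228,  0.93279644,  0.00392586],
       [ 0.64913339, -0.24776329, -0.71919343],
       [-0.66988839,  0.26173297, -0.69479882]]), 't': array([-0.23888896, -0.25588621,  1.68227593])}
side {'intrinsics': array([[538.30441435,   0.        , 279.48068128],
       [  0.        , 538.30441435, 214.4938103 ],
       [  0.        ,   0.        ,   1.        ]]), 'k1': 0.07013883471195843, 'R': array([[ 0.91891138, -0.39405393,  0.01798272],
       [-0.19515263, -0.49375697, -0.84741932],
       [ 0.342808  ,  0.77519388, -0.53061956]]), 't': array([-0.46028246,  0.22232652,  1.13874812])}
0.1 [6.74480058e-01 3.37925301e-05 2.30365305e-01] [-3.13984260e+00  3.84431259e-05  1.57085152e+00] 0.998933444299147 0.0187
```

View pics/scene0.png

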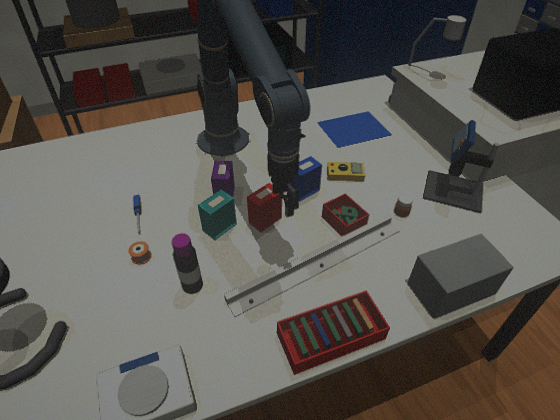

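View pics/side0.png

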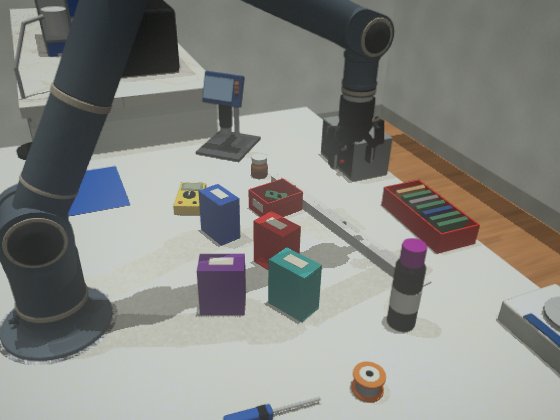

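The scene picture shows bin-like things: the standing red one at (265,207), teal (217,214), purple (222,178), blue (305,178), the full red bin with boards (345,213), and a large red tray of sticks beyond the fence (333,330). In the side view the red standing bin is at (276,240) and the fence runs from (275,182) to (430,285). I choose the standing red one and check it in a close crop.

```bash
python3 - <<'E'
import cv2,numpy as np
a=cv2.imread("pics/scene0.png")[165:315,190:410]
b=cv2.imread("pics/side0.png")[170:330,240:440]
a=cv2.resize(a,None,fx=3.6,fy=3.6,interpolation=cv2.INTER_CUBIC)[:, :]
b=cv2.resize(b,None,fx=3.6,fy=3.6,interpolation=cv2.INTER_CUBIC)
cv2.imwrite("pics/ca.png",a);cv2.imwrite("pics/cb.png",b)
for n in("scene","side"):
    im=cv2.imread(f"pics/{n}0.png").astype(int);B,G,R=im[...,0],im[...,1],im[...,2]
    m=((R>60)&(R>2*G)&(R>2*B)).astype(np.uint8)
    for c in cv2.findContours(m,cv2.RETR_EXTERNAL,cv2.CHAIN_APPROX_NONE)[0]:
        if cv2.contourArea(c)>200: print(n,cv2.contourArea(c),cv2.approxPolyDP(cv2.convexHull(c),2,True)[:,0].tolist())
E
```

```text
scene 4321.5 [[366, 291], [389, 328], [294, 364], [277, 322]]
side 459.0 [[254, 220], [271, 211], [287, 221], [292, 229], [282, 236]]
side 296.0 [[385, 187], [419, 180], [479, 224], [477, 229], [466, 233], [440, 234]]
```

View pics/ca.png

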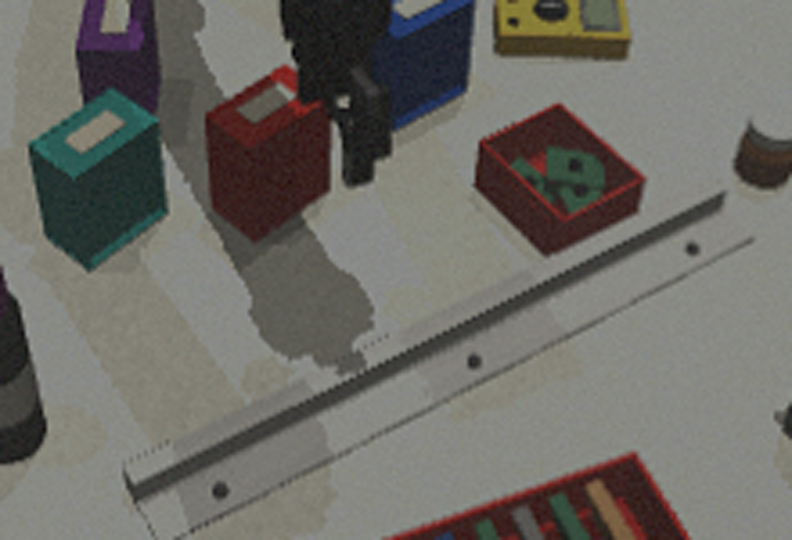

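View pics/cb.png

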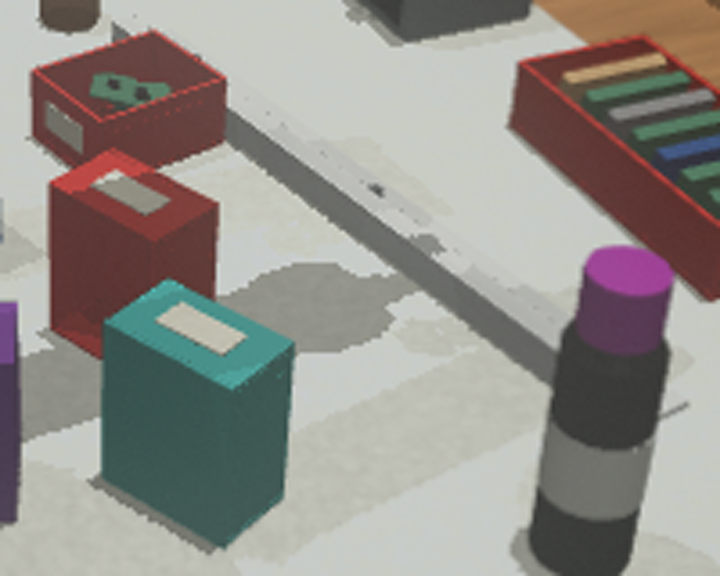

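Crops: the chosen bin is plain dark red, standing (120 tall), label on its upper end, between teal and full bin; top corners in the scene picture are about (247,197), (269,184), (282,195), (259,208). Now I measure by rays.

```bash
cat > h.py <<'E'
import numpy as np,cv2
def ray(c,px,z):
    K,R,t=c["intrinsics"],np.array(c["R"]),np.array(c["t"])
    d=(np.array(px,float)-K[:2,2])/K[0,0]; u=d.copy()
    for _ in range(20): u=d/(1+c["k1"]*(u@u))
    C=-R.T@t; v=R.T@np.r_[u,1]
    return C+v*(z-C[2])/v[2]
E
python3 - <<'E'
from cell import r
from h import *
sc,sd=r.calibration("scene"),r.calibration("side")
S=lambda x,y,z:ray(sc,(190+x/3.6-.4,165+y/3.6-.4),z).round(3)
D=lambda x,y,z:ray(sd,(240+x/3.6-.4,170+y/3.6-.4),z).round(3)
print("bin top scene",[S(*p,.12) for p in((207,117),(285,67),(330,107),(250,155))],"foot",[S(*p,0) for p in((213,197),(256,242),(330,192))])
print("bin top side",[D(*p,.12) for p in((50,184),(115,150),(218,205),(153,240))],"foot",[D(*p,0) for p in((50,332),)])
print("fence foot/top scene",[S(*p,0) for p in((135,500),)],[S(*p,.03) for p in((124,466),(722,193))])
print("fence foot side",[D(*p,0) for p in((228,147),(553,382))],"top",[D(*p,.03) for p in((228,110),(560,340))])
print("full top scene",[S(*p,.06) for p in((478,143),(558,105),(645,180),(550,220))],"foot",[S(*p,0) for p in((477,187),(548,254),(640,213))])
print("full top side",[D(*p,.06) for p in((33,72),(155,32),(226,78),(100,120))])
print("teal top side",[D(*p,.12) for p in((104,321),(166,280),(294,344),(233,388))])
print("teal top scene",[S(*p,.12) for p in((30,148),(110,90),(160,125),(78,185))])
print("purple top",[ray(sd,p,.12).round(3) for p in((198,256),(245,256),(243,272),(198,272))])
print("blue top",[ray(sd,p,.12).round(3) for p in((200,190),(219,184),(239,199),(220,206))])
print("spray foot",ray(sd,(403,325),0),ray(sc,(192,288),0))
E
```

```text
bin top scene [array([ 0.49 , -0.045,  0.12 ]), array([0.453, 0.041, 0.12 ]), array([0.516, 0.059, 0.12 ]), array([ 0.547, -0.025,  0.12 ])] foot [array([ 0.472, -0.04 ,  0.   ]), array([ 0.539, -0.021, -0.   ]), array([ 0.505,  0.064, -0.   ])]
bin top side [array([0.449, 0.038, 0.12 ]), array([0.504, 0.061, 0.12 ]), array([ 0.54 , -0.025,  0.12 ]), array([ 0.485, -0.046,  0.12 ])] foot [array([0.448, 0.038, 0.   ])]
fence foot/top scene [array([ 0.758, -0.196,  0.   ])] [array([ 0.745, -0.198,  0.03 ]), array([0.66 , 0.386, 0.03 ])]
fence foot side [array([0.664, 0.211, 0.   ]), array([ 0.737, -0.136,  0.   ])] top [array([0.666, 0.218, 0.03 ]), array([ 0.741, -0.131,  0.03 ])]
full top scene [array([0.549, 0.191, 0.06 ]), array([0.53 , 0.283, 0.06 ]), array([0.644, 0.31 , 0.06 ]), array([0.657, 0.208, 0.06 ])] foot [array([0.548, 0.195, 0.   ]), array([0.647, 0.219, 0.   ]), array([ 0.632,  0.322, -0.   ])]
full top side [array([0.526, 0.28 , 0.06 ]), array([0.641, 0.306, 0.06 ]), array([0.662, 0.217, 0.06 ]), array([0.547, 0.194, 0.06 ])]
teal top side [array([ 0.425, -0.112,  0.12 ]), array([ 0.475, -0.088,  0.12 ]), array([ 0.519, -0.174,  0.12 ]), array([ 0.468, -0.197,  0.12 ])]
teal top scene [array([ 0.473, -0.196,  0.12 ]), array([ 0.427, -0.114,  0.12 ]), array([ 0.485, -0.085,  0.12 ]), array([ 0.53 , -0.169,  0.12 ])]
purple top [array([ 0.291, -0.048,  0.12 ]), array([ 0.383, -0.085,  0.12 ]), array([ 0.36 , -0.135,  0.12 ]), array([ 0.276, -0.1  ,  0.12 ])]
blue top [array([0.374, 0.223, 0.12 ]), array([0.428, 0.236, 0.12 ]), array([0.451, 0.144, 0.12 ]), array([0.397, 0.129, 0.12 ])]
spray foot [ 0.66289407 -0.28477117  0.        ] [ 0.67303885 -0.27630803  0.        ]
```

The bin's corners agree in both views (92 x 59 mm, centre ≈ (0.498, 0.007), push yaw ≈ 21°). Now I refine the fence line.

```bash
python3 - <<'E'
from cell import r
from h import *
sc,sd=r.calibration("scene"),r.calibration("side")
g=cv2.GaussianBlur(cv2.cvtColor(cv2.imread("pics/side0.png"),cv2.COLOR_BGR2GRAY),(3,3),0).astype(float)
F=[];T=[]
for c in range(310,394,3):
    y0=170+(147+(382-147)*((c-240)*3.6-228)/(553-228))/3.6
    y1=170+(110+(340-110)*((c-240)*3.6-228)/(560-228))/3.6
    d=np.diff(g[:,c])
    for y,s,L,z in((y0,1,F,0),(y1,-1,T,.03)):
        lo=int(y)-4; k=lo+np.argmax(s*d[lo:lo+9]); L.append(ray(sd,(c,k+.5),z))
for n,L in(("foot",F),("top",T)):
    L=np.array(L)
    for _ in range(3):
        p=np.polyfit(L[:,1],L[:,0],1);e=L[:,0]-np.polyval(p,L[:,1]);L=L[abs(e)<max(2*e.std(),.001)]
    print(n,p,"yaw",np.degrees(np.arctan(-p[0])),e.std(),len(L))
w=r.calibration("wrist");im=r.snapshot("wrist");cv2.imwrite("pics/wrist0.png",im)
np.savez("w0.npz",**w)
E
```

```text
foot [-0.18519633  0.7066826 ] yaw 10.49209417931562 0.0013969737431656056 24
top [-0.17886435  0.70744201] yaw 10.140935467334916 0.0008191441964441938 26
```

View pics/wrist0.png

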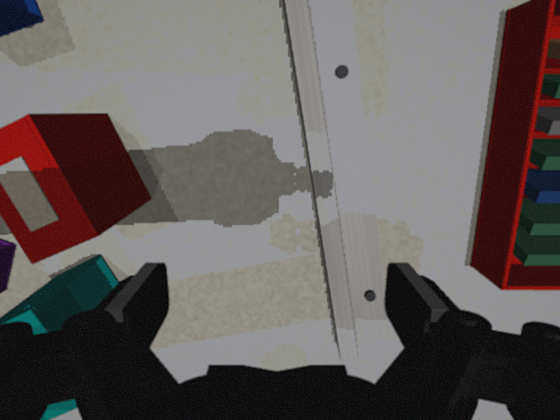

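The wrist picture looks down with +x to the right: the fence's front face runs from (283,0) to (338,355), the bin's base-side top edge from (30,115) to (97,235), its foot from (110,115) to (150,198).

```bash
python3 - <<'E'
from h import *
w=np.load("w0.npz")
f=[ray(w,p,0) for p in((284,20),(337,352))];t=[ray(w,p,.03) for p in((287,20),(341,352))]
for a,b in(f,t): print(a.round(3),b.round(3),np.degrees(np.arctan2(-(a-b)[0],(a-b)[1])))
print([ray(w,p,0).round(3) for p in((110,115),(151,198))],[ray(w,p,.12).round(3) for p in((30,115),(97,236),(33,263))])
E
```

```text
[0.681 0.149 0.   ] [ 0.747 -0.212 -0.   ] 10.302147105307093
[0.683 0.142 0.03 ] [ 0.745 -0.19   0.03 ] 10.604623784340866
[array([0.507, 0.063, 0.   ]), array([ 0.541, -0.023,  0.   ])] [array([0.506, 0.064, 0.12 ]), array([ 0.541, -0.024,  0.12 ]), array([ 0.489, -0.045,  0.12 ])]
```

>>> {"name": "move_arm", "arguments": {
  "steps": [
    {"xyz":[-0.024,0,0],"turn":[0,0,-0.12],"jaw":60},
    {"xyz":[-0.048,0,0],"turn":[0,0,-0.24],"jaw":60},
    {"xyz":[-0.072,0,0],"turn":[0,0,-0.36],"jaw":60},
    {"xyz":[-0.096,0,0],"turn":[0,0,-0.48],"jaw":60},
    {"xyz":[-0.12,0,0],"turn":[0,0,-0.6],"jaw":60}
  ]
}}

```text
time_s: 0.57
ee_pos: [0.5536, 0.0, 0.2309]
orientation: [-3.141, 0.0, 0.965]
force: [0.6, -0.3, -0.3]
opening: 0.596
gripper_force: 0.0
```

>>> {"name": "move_arm", "arguments": {
  "steps": [
    {"xyz":[-0.023,-0.002,0],"turn":[0,0,-0.12],"jaw":60},
    {"xyz":[-0.046,-0.004,0],"turn":[0,0,-0.24],"jaw":60},
    {"xyz":[-0.07,-0.008,0],"turn":[0,0,-0.36],"jaw":60},
    {"xyz":[-0.094,-0.01,0],"turn":[0,0,-0.48],"jaw":60},
    {"xyz":[-0.115,-0.012,0],"turn":[0,0,-0.6],"jaw":60}
  ]
}}

```text
time_s: 0.98
ee_pos: [0.4382, -0.0121, 0.231]
orientation: [-3.141, 0.001, 0.365]
force: [0.2, -0.7, 0.7]
opening: 0.601
gripper_force: 0.0
```

>>> {"name": "move_arm", "arguments": {
  "steps": [
    {"xyz":[0,0,0],"turn":[0,0,0],"jaw":60},
    {"xyz":[0,0,-0.03],"turn":[0,0,0],"jaw":60},
    {"xyz":[0,0,-0.06],"turn":[0,0,0],"jaw":60},
    {"xyz":[0,0,-0.06],"turn":[0,0,0],"jaw":60},
    {"xyz":[0,0,-0.06],"turn":[0,0,0],"jaw":60}
  ]
}}

```text
time_s: 1.4
ee_pos: [0.4394, -0.012, 0.1707]
orientation: [-3.141, 0.003, 0.372]
force: [0.3, 0.3, 0.5]
opening: 0.602
gripper_force: 0.0
```

>>> {"name": "move_arm", "arguments": {
  "steps": [
    {"xyz":[0,0,-0.02],"turn":[0,0,0],"jaw":60},
    {"xyz":[0,0,-0.04],"turn":[0,0,0],"jaw":60},
    {"xyz":[0,0,-0.06],"turn":[0,0,0],"jaw":60},
    {"xyz":[0,0,-0.07],"turn":[0,0,0],"jaw":60},
    {"xyz":[0,0,-0.07],"turn":[0,0,0],"jaw":60}
  ]
}}

```text
time_s: 1.82
ee_pos: [0.4402, -0.0119, 0.101]
orientation: [-3.141, 0.001, 0.371]
force: [0.1, 0.1, 0.5]
opening: 0.601
gripper_force: 0.0
```

```bash
python3 - <<'E'
from cell import r
import cv2,numpy as np
w=r.snapshot("wrist");s=r.snapshot("side")[130:340,180:460]
cv2.imwrite("pics/m1.png",np.hstack([cv2.resize(w,(400,300)),cv2.resize(s,(400,300))]))
E
```

```text
(no output)
```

View pics/m1.png

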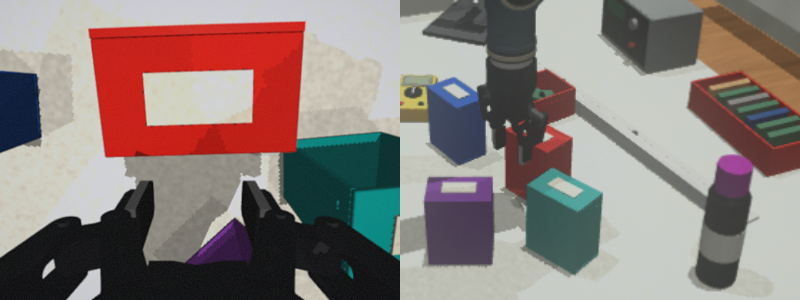

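The picture shows the fingers squarely in front of the red bin's upper rim (rim from (105,157) to (295,152), left half). Push.

>>> {"name": "move_arm", "arguments": {
  "steps": [
    {"xyz":[0.007,0.003,0],"turn":[0,0,0],"jaw":60},
    {"xyz":[0.014,0.0055,0],"turn":[0,0,0],"jaw":60},
    {"xyz":[0.021,0.008,0],"turn":[0,0,0],"jaw":60},
    {"xyz":[0.028,0.011,0],"turn":[0,0,0],"jaw":60},
    {"xyz":[0.035,0.0135,0],"turn":[0,0,0],"jaw":60}
  ]
}}

```text
time_s: 2.33
ee_pos: [0.4763, 0.0021, 0.1017]
orientation: [3.141, -0.001, 0.371]
force: [-0.1, -0.1, 0.3]
opening: 0.599
gripper_force: 0.0
```

>>> {"name": "move_arm", "arguments": {
  "steps": [
    {"xyz":[0.006,0.002,0],"turn":[0,0,0],"jaw":60},
    {"xyz":[0.012,0.0045,0],"turn":[0,0,0],"jaw":60},
    {"xyz":[0.018,0.007,0],"turn":[0,0,0],"jaw":60},
    {"xyz":[0.022,0.0085,0],"turn":[0,0,0],"jaw":60},
    {"xyz":[0.022,0.0085,0],"turn":[0,0,0],"jaw":60}
  ]
}}

```text
time_s: 2.75
ee_pos: [0.498, 0.0105, 0.1013]
orientation: [3.141, -0.001, 0.371]
force: [-0.1, -0.1, -0.5]
opening: 0.596
gripper_force: 0.0
```

```bash
python3 - <<'E'
from cell import r
import cv2,numpy as np
w=r.snapshot("wrist");s=r.snapshot("side")[130:340,180:460]
cv2.imwrite("pics/m2.png",np.hstack([cv2.resize(w,(400,300)),cv2.resize(s,(400,300))]))
E
```

```text
(no output)
```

View pics/m2.png

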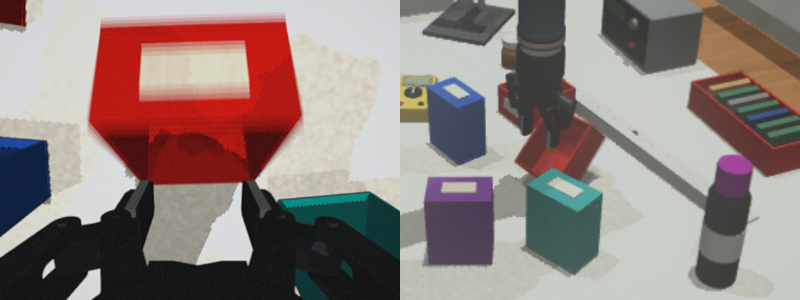

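It is already tipping forward (blurred rim, tilted about 45° in the side view). I hold still, then back off.

>>> {"name": "move_arm", "arguments": {
  "steps": [
    {"xyz":[0,0,0],"turn":[0,0,0],"jaw":60},
    {"xyz":[0,0,0],"turn":[0,0,0],"jaw":60},
    {"xyz":[0,0,0],"turn":[0,0,0],"jaw":60},
    {"xyz":[-0.014,-0.0055,0],"turn":[0,0,0],"jaw":60},
    {"xyz":[-0.028,-0.011,0],"turn":[0,0,0],"jaw":60}
  ]
}}

```text
time_s: 3.27
ee_pos: [0.4691, -0.0009, 0.1014]
orientation: [3.141, -0.001, 0.371]
force: [-0.7, 0.2, 0.4]
opening: 0.595
gripper_force: 0.0
```

>>> {"name": "move_arm", "arguments": {
  "steps": [
    {"xyz":[-0.01,-0.004,0],"turn":[0,0,0],"jaw":60},
    {"xyz":[-0.01,-0.004,0],"turn":[0,0,0],"jaw":60},
    {"xyz":[-0.01,-0.004,0],"turn":[0,0,0],"jaw":60},
    {"xyz":[-0.01,-0.004,0],"turn":[0,0,0],"jaw":60},
    {"xyz":[-0.01,-0.004,0],"turn":[0,0,0],"jaw":60}
  ]
}}

```text
time_s: 3.68
ee_pos: [0.46, -0.0046, 0.1015]
orientation: [3.141, -0.001, 0.371]
force: [-0.1, -0.0, -0.9]
opening: 0.599
gripper_force: 0.0
```

```bash
python3 - <<'E'
from cell import r
from h import *
c=r.calibration("wrist");w=r.snapshot("wrist");cv2.imwrite("pics/w3.png",w);np.savez("w3.npz",**c)
s=r.snapshot("side")[130:340,180:460]
cv2.imwrite("pics/m3.png",np.hstack([w,cv2.resize(s,(240,180)).copy() if 0 else cv2.copyMakeBorder(cv2.resize(s,(240,180)),0,240,0,0,cv2.BORDER_CONSTANT)]))
E
```

```text
(no output)
```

View pics/m3.png

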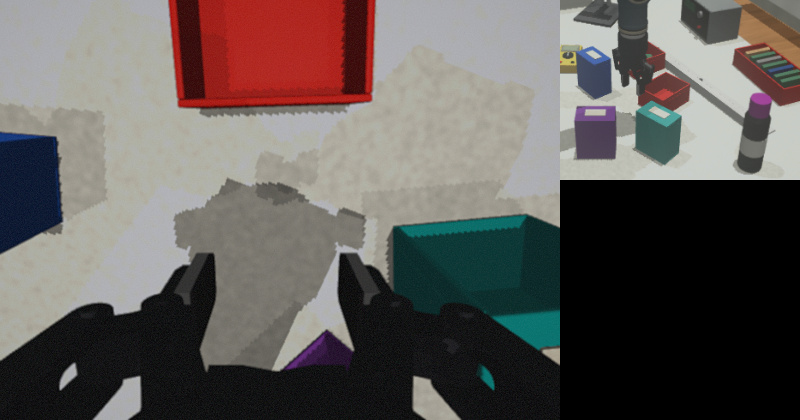

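The bin lies on its base, mouth up; its near rim runs from (179,107) to (371,102) in the wrist picture.

```bash
python3 - <<'E'
from h import *
w=np.load("w3.npz")
a,b=[ray(w,p,.06) for p in((179.5,106),(371,101))]
d=a-b;m=(a+b)/2;print(a.round(4),b.round(4),np.linalg.norm(d),"mid",m.round(4),"yaw",np.degrees(np.arctan2(-d[0],d[1])))
E
```

```text
[0.5061 0.0643 0.06  ] [ 0.5424 -0.0222  0.06  ] 0.09381101384426827 mid [0.5243 0.021  0.06  ] yaw 22.75197742300584
```

>>> {"name": "move_arm", "arguments": {
  "steps": [
    {"xyz":[0.012,0.005,0],"turn":[0,0,0],"jaw":50},
    {"xyz":[0.024,0.01,-0.01],"turn":[0,0,0.01],"jaw":50},
    {"xyz":[0.024,0.01,-0.03],"turn":[0,0,0.01],"jaw":50},
    {"xyz":[0.024,0.01,-0.05],"turn":[0,0,0.01],"jaw":50},
    {"xyz":[0.024,0.01,-0.072],"turn":[0,0,0.01],"jaw":50}
  ]
}}

```text
time_s: 4.2
ee_pos: [0.4842, 0.0054, 0.0289]
orientation: [3.141, -0.002, 0.381]
force: [-0.5, -0.6, -0.3]
opening: 0.499
gripper_force: 0.0
```

>>> {"name": "move_arm", "arguments": {
  "steps": [
    {"xyz":[0.005,0.002,0],"turn":[0,0,0],"jaw":50},
    {"xyz":[0.012,0.005,0],"turn":[0,0,0],"jaw":50},
    {"xyz":[0.019,0.0075,0],"turn":[0,0,0],"jaw":50},
    {"xyz":[0.025,0.01,0],"turn":[0,0,0],"jaw":50},
    {"xyz":[0.03,0.012,0],"turn":[0,0,0],"jaw":50}
  ]
}}

```text
time_s: 4.62
ee_pos: [0.5151, 0.0177, 0.0306]
orientation: [3.141, -0.003, 0.381]
force: [-1.3, -0.5, 0.9]
opening: 0.5
gripper_force: 0.6
```

>>> {"name": "move_arm", "arguments": {
  "steps": [
    {"xyz":[0.004,0.0015,0],"turn":[0,0,-0.02],"jaw":50},
    {"xyz":[0.0075,0.003,0],"turn":[0,0,-0.04],"jaw":50},
    {"xyz":[0.0115,0.004,0],"turn":[0,0,-0.06],"jaw":50},
    {"xyz":[0.015,0.0055,0],"turn":[0,0,-0.08],"jaw":50},
    {"xyz":[0.019,0.0065,0],"turn":[0,0,-0.1],"jaw":50}
  ]
}}

```text
time_s: 5.03
ee_pos: [0.5321, 0.0237, 0.0294]
orientation: [-3.142, 0.0, 0.279]
force: [-1.6, 0.1, 1.0]
opening: 0.498
gripper_force: 0.4
```

>>> {"name": "move_arm", "arguments": {
  "steps": [
    {"xyz":[0.004,0.001,0],"turn":[0,0,-0.02],"jaw":50},
    {"xyz":[0.0075,0.002,0],"turn":[0,0,-0.04],"jaw":50},
    {"xyz":[0.0115,0.003,0],"turn":[0,0,-0.06],"jaw":50},
    {"xyz":[0.0155,0.004,0],"turn":[0,0,-0.08],"jaw":50},
    {"xyz":[0.019,0.005,0],"turn":[0,0,-0.1],"jaw":50}
  ]
}}

```text
time_s: 5.45
ee_pos: [0.5515, 0.0286, 0.0293]
orientation: [3.141, -0.0, 0.179]
force: [-0.6, -0.6, -0.4]
opening: 0.499
gripper_force: 0.3
```

```bash
python3 - <<'E'
from cell import r
from h import *
c=r.calibration("wrist");w=r.snapshot("wrist");np.savez("w4.npz",**c)
s=r.snapshot("side");cv2.imwrite("pics/s4.png",s)
s=cv2.resize(s[150:270,230:390],(240,180));cv2.imwrite("pics/w4.png",w)
cv2.imwrite("pics/m4.png",np.hstack([w,cv2.copyMakeBorder(s,0,240,0,0,cv2.BORDER_CONSTANT)]))
E
```

```text
(no output)
```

View pics/m4.png

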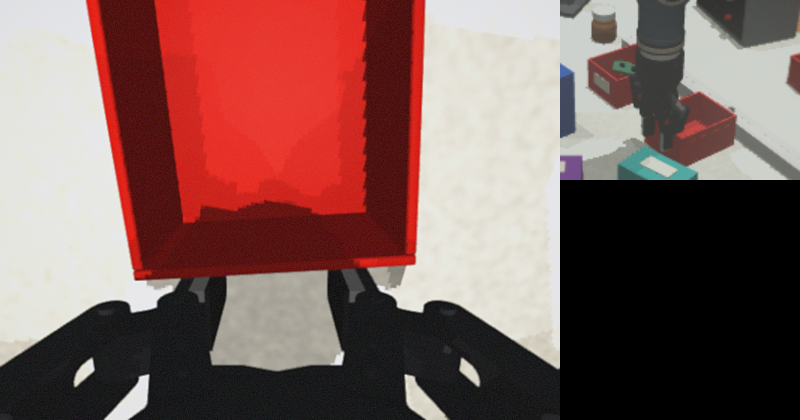

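The bin is ahead of the fingers, near rim from (135,279) to (414,262); still slightly turned relative to the tool. Compute the remaining gap and yaw.

```bash
python3 - <<'E'
from h import *
w=np.load("w4.npz")
a,b=[ray(w,p,.06) for p in((135,277),(414,261))]
d=a-b;m=(a+b)/2;y=np.arctan2(-d[0],d[1]);print(a.round(4),b.round(4),np.linalg.norm(d),"mid",m.round(4),"yaw",np.degrees(y))
f=np.array([.9836,.1805]);n=np.array([np.cos(y),np.sin(y)])
for q in(a,b): print("gap of far corner",f@(np.array([.708,0])-q[:2]-.12*n))
E
```

```text
[0.5541 0.0774 0.06  ] [ 0.5765 -0.0136  0.06  ] 0.09376510780507863 mid [0.5653 0.0319 0.06  ] yaw 13.840240730651876
gap of far corner 0.017648514723334105
gap of far corner 0.012019526202804682
```

>>> {"name": "move_arm", "arguments": {
  "steps": [
    {"xyz":[0.003,0.0005,0],"turn":[0,0,0],"jaw":50},
    {"xyz":[0.006,0.001,0],"turn":[0,0,0],"jaw":50},
    {"xyz":[0.009,0.0015,0],"turn":[0,0,0],"jaw":50},
    {"xyz":[0.011,0.002,0],"turn":[0,0,0],"jaw":50},
    {"xyz":[0.013,0.0025,0],"turn":[0,0,0],"jaw":50}
  ]
}}

```text
time_s: 5.97
ee_pos: [0.5642, 0.0311, 0.0293]
orientation: [3.142, 0.0, 0.181]
force: [-1.2, -0.1, 0.5]
opening: 0.495
gripper_force: 0.5
```

>>> {"name": "move_arm", "arguments": {
  "steps": [
    {"xyz":[0.001,0,0],"turn":[0,0,0],"jaw":50},
    {"xyz":[0.002,0.0005,0],"turn":[0,0,0],"jaw":50},
    {"xyz":[0.003,0.0005,0],"turn":[0,0,0],"jaw":50},
    {"xyz":[0.003,0.0005,0],"turn":[0,0,0],"jaw":50},
    {"xyz":[0.003,0.0005,0],"turn":[0,0,0],"jaw":50}
  ]
}}

```text
time_s: 6.38
ee_pos: [0.5673, 0.0315, 0.0294]
orientation: [3.141, -0.001, 0.181]
force: [-1.1, 0.6, 0.6]
opening: 0.497
gripper_force: 0.0
```

>>> {"name": "move_arm", "arguments": {
  "steps": [
    {"xyz":[0.001,0,0],"turn":[0,0,0],"jaw":50},
    {"xyz":[0.002,0.0005,0],"turn":[0,0,0],"jaw":50},
    {"xyz":[0.003,0.0005,0],"turn":[0,0,0],"jaw":50},
    {"xyz":[0.003,0.0005,0],"turn":[0,0,0],"jaw":50},
    {"xyz":[0.003,0.0005,0],"turn":[0,0,0],"jaw":50}
  ]
}}

```text
time_s: 6.8
ee_pos: [0.57, 0.0321, 0.0293]
orientation: [3.142, 0.0, 0.181]
force: [-0.0, -0.0, 0.2]
opening: 0.503
gripper_force: 0.4
```

>>> {"name": "move_arm", "arguments": {
  "steps": [
    {"xyz":[0.001,0,0],"turn":[0,0,0],"jaw":50},
    {"xyz":[0.0015,0.0005,0],"turn":[0,0,0],"jaw":50},
    {"xyz":[0.002,0.0005,0],"turn":[0,0,0],"jaw":50},
    {"xyz":[0.002,0.0005,0],"turn":[0,0,0],"jaw":50},
    {"xyz":[0.002,0.0005,0],"turn":[0,0,0],"jaw":50}
  ]
}}

```text
time_s: 7.22
ee_pos: [0.57, 0.0321, 0.029]
orientation: [-3.141, 0.004, 0.18]
force: [-5.5, -1.1, 4.2]
opening: 0.497
gripper_force: 2.9
```

>>> {"name": "move_arm", "arguments": {
  "steps": [
    {"xyz":[0.001,0,0],"turn":[0,0,0],"jaw":50},
    {"xyz":[0.0015,0.0005,0],"turn":[0,0,0],"jaw":50},
    {"xyz":[0.002,0.0005,0],"turn":[0,0,0],"jaw":50},
    {"xyz":[0.002,0.0005,0],"turn":[0,0,0],"jaw":50},
    {"xyz":[0.002,0.0005,0],"turn":[0,0,0],"jaw":50}
  ]
}}

```text
time_s: 7.63
ee_pos: [0.5699, 0.0321, 0.0287]
orientation: [-3.141, 0.009, 0.18]
force: [-9.6, -0.9, 6.6]
opening: 0.501
gripper_force: 5.0
```

>>> {"name": "move_arm", "arguments": {
  "steps": [
    {"xyz":[-0.006,-0.001,0],"turn":[0,0,0],"jaw":50},
    {"xyz":[-0.014,-0.0025,0],"turn":[0,0,0],"jaw":50},
    {"xyz":[-0.024,-0.0045,0],"turn":[0,0,0],"jaw":50},
    {"xyz":[-0.024,-0.0045,0.035],"turn":[0,0,0],"jaw":50},
    {"xyz":[-0.024,-0.0045,0.07],"turn":[0,0,0],"jaw":50}
  ]
}}

```text
time_s: 8.05
ee_pos: [0.5474, 0.0281, 0.0983]
orientation: [-3.142, 0.005, 0.181]
force: [0.4, 0.4, 0.1]
opening: 0.501
gripper_force: 0.0
```

>>> {"name": "move_arm", "arguments": {
  "steps": [
    {"xyz":[0,0,0.04],"turn":[0,0,0],"jaw":50},
    {"xyz":[0,0,0.08],"turn":[0,0,0],"jaw":50},
    {"xyz":[0,0,0.12],"turn":[0,0,0],"jaw":50},
    {"xyz":[0,0,0.12],"turn":[0,0,0],"jaw":50},
    {"xyz":[0,0,0.12],"turn":[0,0,0],"jaw":50}
  ]
}}

```text
time_s: 8.47
ee_pos: [0.5514, 0.0286, 0.2222]
orientation: [-3.142, -0.007, 0.181]
force: [0.2, -0.4, -1.0]
opening: 0.498
gripper_force: 0.0
```

```bash
python3 - <<'E'
from cell import r
from h import *
c=r.calibration("wrist");w=r.snapshot("wrist");np.savez("w5.npz",**c);cv2.imwrite("pics/w5.png",w)
s=r.snapshot("side");cv2.imwrite("pics/s5.png",s)
s=cv2.resize(s[150:270,230:390],(240,180));t=r.snapshot("scene");cv2.imwrite("pics/sc5.png",t);t=cv2.resize(t[165:285,210:370],(240,180))
cv2.imwrite("pics/m5.png",np.hstack([w,cv2.copyMakeBorder(np.vstack([s,t]),0,60,0,0,cv2.BORDER_CONSTANT)]))
E
```

```text
(no output)
```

View pics/m5.png

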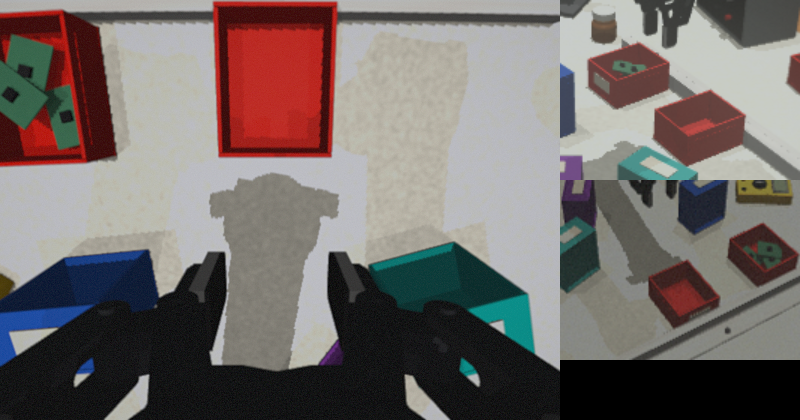

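The bin lies mouth up at the fence (far rim (214,3)–(337,3), near rim (219,156)–(332,156) in the wrist part); the full bin is unmoved. I check the gap and angle numerically.

```bash
python3 - <<'E'
from cell import r
from h import *
w=np.load("w5.npz");im=cv2.imread("pics/w5.png")
a,b,c,d=[ray(w,p,.06) for p in((219,156.5),(332,156.5),(337,2.5),(214,2.5))]
f=np.array([.9836,.1805])
for q in(a,b,c,d): print(q.round(4),"dist to fence",round(f@(np.array([.708,0])-q[:2]),4))
for u,v in((a,b),(d,c)): e=u-v;print("yaw",np.degrees(np.arctan2(-e[0],e[1])),np.linalg.norm(e))
# fence in this view: foot/top dark band, columns away from bins
g=cv2.GaussianBlur(cv2.cvtColor(im,cv2.COLOR_BGR2GRAY),(3,3),0).astype(float)
P=[]
for x in list(range(130,205,6))+list(range(345,550,8)):
    k=np.argmax(np.diff(g[4:40,x]))+4.5; P.append(ray(w,(x,k),0))
P=np.array(P);p=np.polyfit(P[:,1],P[:,0],1);print("fence foot",p,np.degrees(np.arctan(-p[0])),(P[:,0]-np.polyval(p,P[:,1])).std())
a=cv2.imread("pics/sc5.png")[210:290,235:375]
cv2.imwrite("pics/m6.png",cv2.resize(a,None,fx=5.5,fy=5.5,interpolation=cv2.INTER_CUBIC))
E
```

```text
[0.5724 0.0814 0.06  ] dist to fence 0.1187
[ 0.5896 -0.012   0.06  ] dist to fence 0.1187
[0.7049 0.0096 0.06  ] dist to fence 0.0013
[0.688 0.102 0.06 ] dist to fence 0.0013
yaw 10.39757666914749 0.09490274550303789
yaw 10.393984987915871 0.09394778340540369
fence foot [-0.17730631  0.70749632] 10.054410593834708 0.0012614612938841082
```

View pics/m6.png

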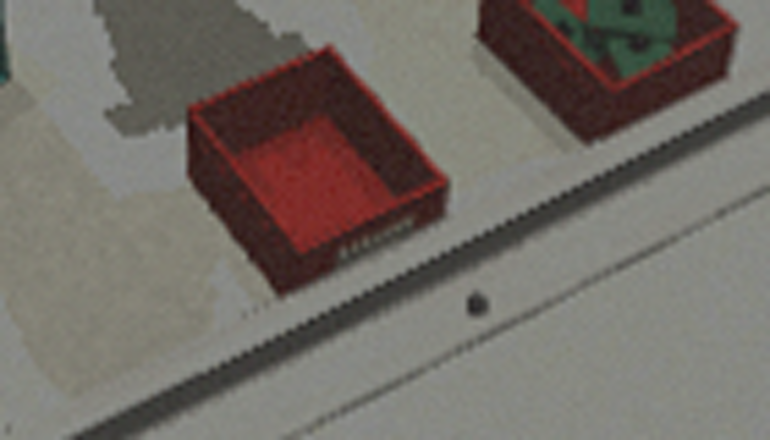

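The fence's light top strip cuts off the bin's label along its whole width (from (280,295) to (445,215)). The bin is flush, with both far corners equally distant and its 10.4° angle equal to the fence's. The arm is clear, so I hand in.

```bash
python3 -c "
from cell import r
print(r.finish_job())"
```

```text
the job is handed in; nothing more can be done
None
```

The red bin was tipped onto its base with its mouth up and pushed until its far end sat flat against the fence; the last pictures show the full bin where it was, and I handed the job in at about 9 s with the arm clear.

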